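# Fetch the missing pawn from behind the tea things

### The job

The black pawn missing from the chess game stands in the steel key tray, behind the tea caddy, the tea bowl and the bud vase. Clear those three off their wooden strip onto the cork mat first, then stand the pawn on the chessboard in the middle of the square two in front of the black king (straight towards the robot's edge of the board, one empty square between them), and only then put the caddy, the bowl and the vase each back in the middle of the very disc it came from. Nothing may be tipped over.

Things in the scene. Friction and masses are not known exactly. Their poses are not given: they have to be found in the camera images.
- pawn: The black plastic chess pawn to fetch: round, 40 mm tall, base 22 mm across and 7 mm high, thin stem, head 18 mm across from 27 to 36 mm up (grip there). Loose, about 20 g, stands upright on the tray floor at the start, close behind the row of three tall things. Origin: centre of its underside, z up.
- caddy: Plain aluminium tea caddy, a closed straight cylinder 56 mm across and 110 mm tall with a dark line under its lid 88 mm up (the lid is part of it and does not come off). Loose, about 220 g. Stands on one disc of the strip at the start. Origin: centre of its underside, z up.
- bowl: Deep white ceramic tea bowl without handle, open at the top: 60 mm across outside, straight-sided from 30 mm up to the rim at 85 mm, narrowing to a 44 mm foot, wall 4 mm. Loose, about 200 g. Stands on one disc of the strip at the start. Origin: centre of its underside, z up.
- vase: Terracotta bud vase: 110 mm tall, foot 44 mm across, body 52 mm across with straight sides from 55 to 92 mm up (grip there), then a narrow neck and a 32 mm lip. Loose, about 220 g. Stands on one disc of the strip at the start. Origin: centre of its underside, z up.
- strip: Fixed dark wooden strip, 76 mm (its x) by 236 mm (its y), 6 mm thick, with three pale 70 mm discs flush in its top at its own x = 0, y = -78, 0, +78 mm. Caddy, bowl and vase start centred on the discs, in varying order; the gaps between them are narrow, so grip them across the strip (along its x). Origin: centre of its underside; x points away from the robot, to the tray.
- tray: Fixed shallow steel key tray just behind the strip, 90 mm (its x) by 200 mm (its y), outer height 14 mm, wall and floor 3 mm thick. It holds the black pawn near its front wall, flat keys, and one spare white chessman (41 mm tall, loose) farther back at one end. Origin: centre of its underside; axes as the strip's.
- mat: Fixed cork mat, the side area: 240 mm (its x) by 210 mm (its y), 4 mm thick, empty at the start. It lies to the left or to the right. Origin: centre of its underside; x points away from the robot.
- board: Fixed chessboard, 240 by 240 mm, 14 mm thick, 8 by 8 squares of 28 mm centred on it, lying on the other side of the strip from the mat. Its white chessmen (41 mm tall) stand on the rank nearest the robot and are fixed to it. Origin: centre of its underside; x points away from the robot.
- king: The black king, fixed on the board: the tallest black chessman, 67 mm, cross on top, base 22 mm. On the same rank (third from the far edge) a fixed rook (42 mm) and bishop (54 mm), 56 mm or more apart, order varying. Origin: centre of its underside, at the board's top (z = 14 mm); axes parallel to the board's: the pawn's square is centred at x = -56 mm, y = 0 in its frame.
There are look-alikes about, which are no part of the job. What is shaped like the pawn but red is not meant. Of the things that look like the vase, the larger one is meant.

How it is judged:
By the outcome, as a careful person would: the job done as asked, in the order asked, and still so for the second after the job is handed in, with the robot touching nothing.
It also fails if it takes over 134 s, if anything falls off the work surface, if the arm or the gripper's body presses on something with over 40 N, if the wrist force passes 120 N, or if a joint passes its speed limit or range.

### The arm

A 6-joint arm with a two-finger parallel gripper is mounted at the origin on the work surface. World frame = base frame: x ahead of the robot, y to its left, z up, the work surface at z = 0. Lengths are in m, angles in rad, forces in N, time in s.
With the tool pointing down it reaches from about 0.375 to 0.75 m from the base axis. Payload 9 kg.
Tool frame: the origin (TCP) lies between the finger pads; the fingertips stand 25 mm ahead of it and the grasp point (between the pads) lies 6 mm ahead of it; y points along the fingers, z is the direction in which the jaws open and shut, and the axes are right-handed (so a half turn about y gives the same grasp; the last joint's range is limited). The gripper opens to 85 mm and grips with 20 to 120 N. Pads are 22 mm wide; open, the fingers measure 114 mm over their backs; the gripper's body (76 mm by 85 mm) begins 54 mm behind the grasp point. The pads swing forward as they close: fully open they stand 13 mm farther back than shut.
Start: joints at [-1.388, 0.104, 0.097, 1.564, 0, 1.353], TCP at [0.234, -0.552, 0.256] pointing down, gripper open.
Joint ranges: [-2.99, 2.99], [-0.84, 1.86], [-1.1, 1.16], [-1.84, 2.11], [-1.51, 1.56], [-3.14, 3.14]. Speed limits (rad/s): [2.22, 2.22, 2.57, 3.14, 3.14, 3.14].

### API

Orientations are given as a 3x3 rotation matrix whose columns are the frame's x, y, z axes.
In Python, from bench import env gives the robot as it stands. The module is installed in compiled form; this text tells all that it offers. Calls block until the motion is done:
- env.reach(position, orientation): joint-space move of the TCP to a pose.
- env.movel(position, velocity=0.15, frame=None, threshold=None): straight line of the TCP; frame=None keeps the orientation; velocity is the mean speed in m/s. With threshold (N) it stops when the force on the tool has changed by that much, and returns True; else False.
- env.goto_joints(angles): joint-space move.
- env.set_gripper(opening): finger opening in m; the grip force is fixed at half the most; returns when the fingers have stopped.
- env.dwell(seconds).
- env.inverse_kinematics(position, orientation): joint angles nearest the present ones, or None.
- env.grab_frame(name): name is "scene" or "top" or "wrist"; returns a dict with "pixels" (480x640x3 uint8, red, green, blue), "range_z" (480x640 float32, m along the optical axis (not along the pixel's ray), 0 where there is no reading), "fx", "fy", "cx", "cy" (pixels), "k1" (the pictures are not rectified: a ray, as slopes to the right and down, at radius r is drawn at 1 + k1 r^2 times it, then the intrinsics apply), "origin" and "orientation" of the camera in the world. Camera axes: x right, y down, z forward; pixel columns grow to the right and rows downward; lengths in m; the calibration is good to about 2 mm. A picture is of the moment at which its call begins.
A pose or a line that the arm cannot do raises env.MotionError and nothing moves.
- env.finish_job(): hands the job in, once; it reports no verdict.
Readings, each from a call of its own:
- env.current_time_s(): time.
- env.current_joints(): joint angles.
- env.current_joint_vel(): joint speeds.
- env.current_joint_efforts(): joint torques, N m.
- env.current_tool_pos(): TCP position.
- env.current_ee_rot(): TCP orientation.
- env.current_contact_force(): force on the tool from outside, world axes, zero at the start.
- env.current_moment(): the same for the moment, N m.
- env.current_opening(): finger opening in m.
Only numpy, scipy, OpenCV 4.12 (cv2) and the standard library are available. Lean on these libraries where they do the work, as an engineer would, in place of code of your own. Each camera call takes 0.05 s, during which the arm holds its last target.

## Working session

There is one attempt and no reset: what is moved stays moved. The work goes in short steps, each a Python script; the robot and the scene stay as the last script left them, time stands still between calls to the robot, and variables do not carry over. Pictures are saved under pics/ and viewed, and the job is handed in when it is done.

```bash
mkdir -p pics; ls
python3 - <<'E'
from bench import env
import cv2,numpy as np,pickle
for n in ["scene","top","wrist"]:
    f=env.grab_frame(n); pickle.dump(f,open(f"pics/{n}0.pkl","wb"))
    cv2.imwrite(f"pics/{n}0.png",f["pixels"][:,:,::-1])
    print(n,f["fx"],f["fy"],f["cx"],f["cy"],f["k1"],np.round(f["origin"],4),np.round(f["orientation"],4).tolist())
print(env.current_time_s(),env.current_tool_pos(),env.current_ee_rot(),env.current_opening())
E
```

```text
pics
scene 563.4602150412428 563.4602150412428 308.2953832895583 233.39608400487987 -0.15582448751265457 [ 1.0236 -0.5986  0.6705] [[0.7376, 0.4407, -0.5116], [0.6749, -0.4571, 0.5793], [0.0214, -0.7726, -0.6346]]
top 604.7585189744246 604.7585189744246 326.73777670217095 248.46347000771954 0.0056496257900238425 [ 0.4285 -0.0313  1.1797] [[-0.0072, -0.9963, 0.0851], [-0.9999, 0.0061, -0.0128], [0.0123, -0.0852, -0.9963]]
wrist 348.55998300670274 348.55998300670274 320.3302507457179 233.13825471863618 -0.0614339440390675 [ 0.3023 -0.524   0.3738] [[0.3906, -0.882, -0.2636], [-0.9205, -0.3747, -0.1105], [-0.0013, 0.2858, -0.9583]]
0.15 [ 0.23406407 -0.55222165  0.25572875] [[-9.20756312e-01 -1.65205950e-04  3.90138163e-01]
 [-3.90138131e-01  9.75032410e-04 -9.20755824e-01]
 [-2.28283013e-04 -9.99999511e-01 -9.62220387e-04]] 0.08545796257836816
```

View pics/top0.png

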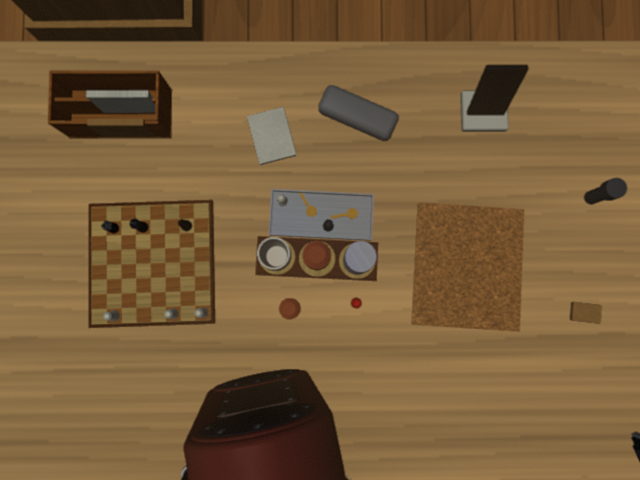

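View pics/scene0.png

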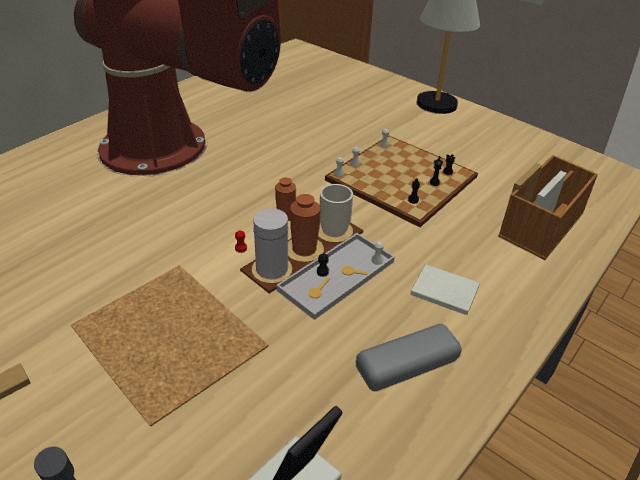

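Candidates in top view. Pawn: the black one in the tray at (328,225); the red pawn at (356,302) and white man at (282,199) are not it. Vase: on the strip at (317,256), with the smaller look-alike at (289,308). King: one of the black men at (110,226), (138,225), (185,225). Next, close crops.

```bash
cat > h.py <<'E'
import cv2,numpy as np,pickle
def load(n): return pickle.load(open(f"pics/{n}.pkl","rb"))
def K(f): return np.array([[f["fx"],0,f["cx"]],[0,f["fy"],f["cy"]],[0,0,1.]])
def D(f): return np.array([f["k1"],0,0,0.])
def ray(f,uv):
    p=cv2.undistortPoints(np.array(uv,float).reshape(-1,1,2),K(f),D(f),None,None,None).reshape(-1,2) if False else cv2.undistortPoints(np.array(uv,float).reshape(-1,1,2),K(f),D(f)).reshape(-1,2)
    return np.c_[p,np.ones(len(p))]
def onplane(f,uv,z):
    d=ray(f,uv)@np.array(f["orientation"]).T; o=np.array(f["origin"])
    t=(z-o[2])/d[:,2]; return o+d*t[:,None]
def proj(f,P):
    R=np.array(f["orientation"]); c=(np.atleast_2d(P)-np.array(f["origin"]))@R
    return cv2.projectPoints(c.reshape(-1,1,3),np.zeros(3),np.zeros(3),K(f),D(f))[0].reshape(-1,2)
def cloud(f):
    v,u=np.mgrid[0:480,0:640]; r=ray(f,np.stack([u,v],-1).reshape(-1,2))
    return (r*f["range_z"].reshape(-1,1)@np.array(f["orientation"]).T+np.array(f["origin"])).reshape(480,640,3)
def crop(f,x0,y0,x1,y1,s,name):
    im=cv2.resize(f["pixels"][y0:y1,x0:x1,::-1],None,fx=s,fy=s,interpolation=cv2.INTER_CUBIC)
    st=20 if s<6 else 10
    for x in range((x0//st+1)*st,x1,st): cv2.line(im,((x-x0)*s,0),((x-x0)*s,6),(0,255,0),1);cv2.putText(im,str(x),((x-x0)*s,16),0,.35,(0,255,0),1)
    for y in range((y0//st+1)*st,y1,st): cv2.line(im,(0,(y-y0)*s),(6,(y-y0)*s),(0,255,0),1);cv2.putText(im,str(y),(8,(y-y0)*s+4),0,.35,(0,255,0),1)
    cv2.imwrite(f"pics/{name}.png",im)
E
python3 - <<'E'
from h import *
f=load("scene0"); crop(f,320,120,490,240,4,"c_board_scene"); crop(f,220,170,400,320,4,"c_strip_scene")
f=load("top0"); crop(f,245,180,395,320,5,"c_strip_top"); crop(f,80,190,225,335,4,"c_board_top")
E
```

```text
(no output)
```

View pics/c_board_scene.png

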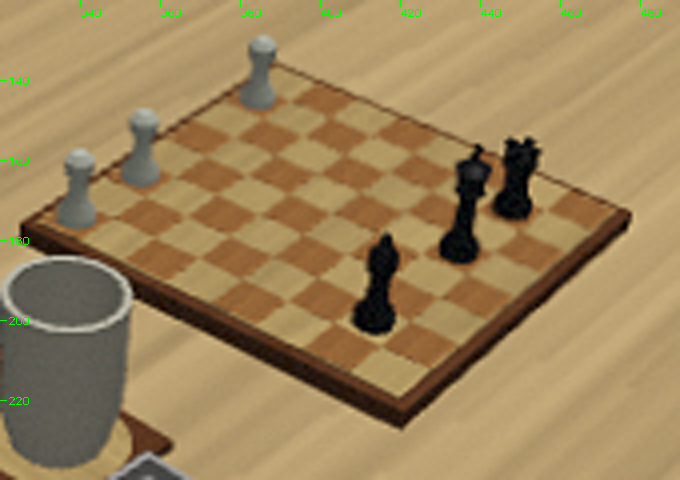

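View pics/c_strip_scene.png

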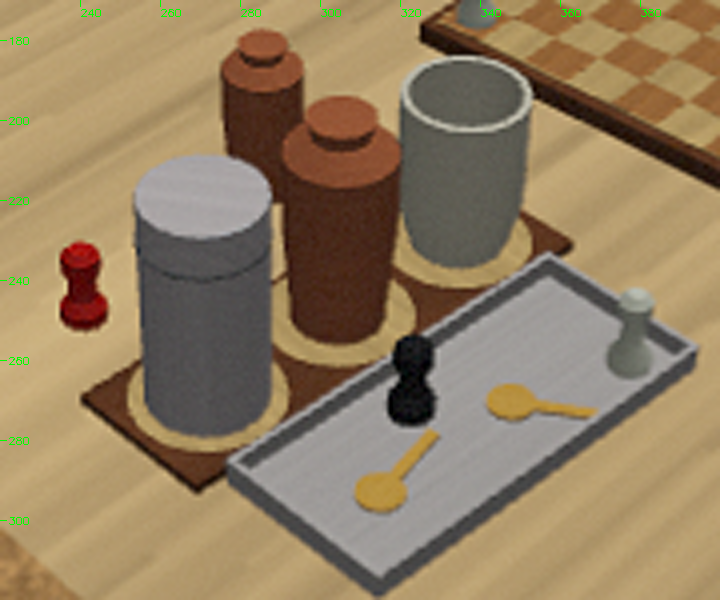

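View pics/c_strip_top.png

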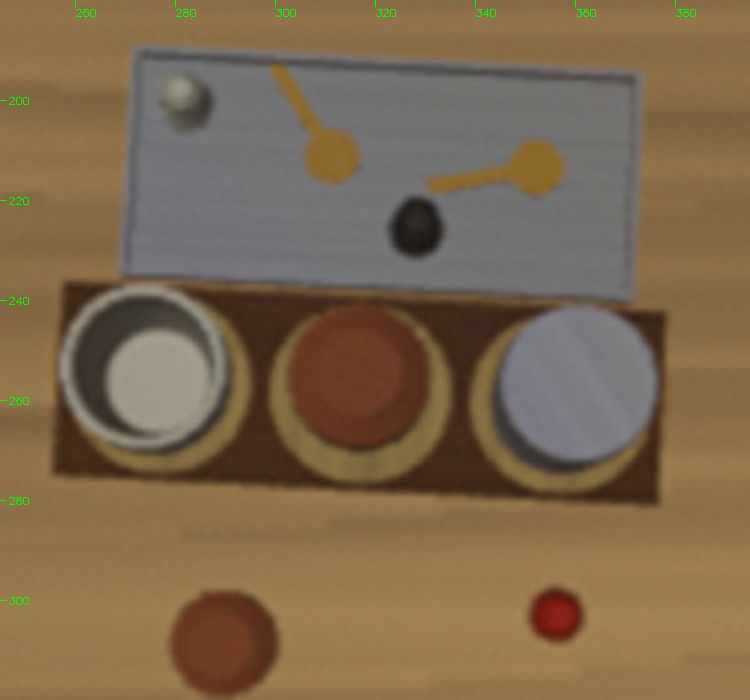

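View pics/c_board_top.png

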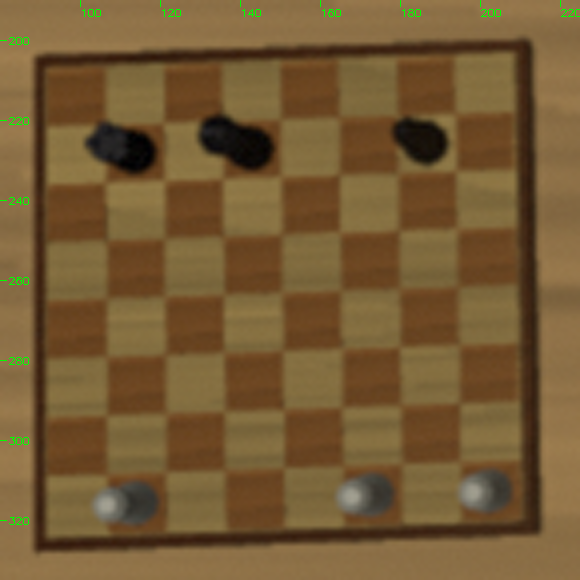

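The crops show the king (cross on top) as the middle black man, top-view base at about (143,227). The rook is leftmost and the bishop rightmost. The black pawn is in the tray, and the larger vase is on the middle disc. Next I'll measure poses from corners, with the depth readings as a check.

```bash
cat >> h.py <<'E'
def cc(pts,x0,y0,s): return (np.array(pts,float)+.5)/s-.5+[x0,y0]
def rect(P):  # corners: far-left, far-right, near-right, near-left
    P=P[:,:2]; c=P.mean(0); x=(P[0]+P[1]-P[2]-P[3]); y=(P[0]+P[3]-P[1]-P[2])
    return c,np.degrees(np.arctan2(x[1],x[0])),np.degrees(np.arctan2(-y[0],y[1])),np.linalg.norm(x)/2,np.linalg.norm(y)/2
E
python3 - <<'E'
from h import *
np.set_printoptions(precision=4,suppress=True)
f=load("top0"); C=cloud(f)
s=cc([(64,282),(666,312),(658,504),(52,474)],245,180,5)
t=cc([(134,46),(643,72),(634,302),(121,276)],245,180,5)
b=cc([(36,56),(530,40),(540,532),(38,550)],80,190,4)
m=np.array([(417,203),(523.5,209),(520,330),(412,324)])
for n,p,z in [("strip",s,.006),("tray",t,.014),("board",b,.014),("mat",m,.004)]:
    print(n,*rect(onplane(f,p,z)))
# tops
print("caddy top",onplane(f,cc([(578,383)],245,180,5),.110), C[256,360])
print("bowl rim",onplane(f,cc([(144,368)],245,180,5),.085))
print("vase",onplane(f,cc([(359,374)],245,180,5),.092))
print("pawn head",onplane(f,cc([(416,222)],245,180,5),.036))
print("heights strip/board/mat/table",C[278,300],C[260,150],C[260,460],C[350,300])
# black pieces clouds
hsv=f["pixels"].max(2)
for y0,y1,x0,x1 in [(214,236,96,122),(214,236,125,152),(214,236,175,196),(214,236,320,338)]:
    P=C[y0:y1,x0:x1].reshape(-1,3); k=hsv[y0:y1,x0:x1].reshape(-1)<45
    print(len(P[k]),np.median(P[k],0),P[k][:,2].max(), P[k][P[k][:,2]>P[k][:,2].max()-.012].mean(0))
# mid-square board
print("king base by plane", onplane(f,cc([(250,150)],80,190,4),.016))
print("target sq",onplane(f,cc([(254,267)],80,190,4),.014))
E
```

```text
strip [ 0.51   -0.0267] -3.3034969507839707 -3.2132368025769598 0.07495120248587271 0.23520496990535936
tray [ 0.5948 -0.0361] -3.081824676218164 -3.2487103868576837 0.0902790782519077 0.198900207956254
board [0.5027 0.2913] 1.6985407915146145 1.5942711182282325 0.2375184187169844 0.23826901203434078
mat [ 0.493  -0.3222] -3.572328373926029 -3.5697125556023797 0.23674085024625477 0.20984292874410557
caddy top [[ 0.5057 -0.1044  0.11  ]] [ 0.5057 -0.1036  0.1163]
bowl rim [[0.514  0.0514 0.085 ]]
vase [[ 0.5108 -0.0266  0.092 ]]
pawn head [[ 0.573  -0.0484  0.036 ]]
heights strip/board/mat/table [0.4718 0.006  0.0004] [0.5079 0.2937 0.0144] [ 0.5044 -0.3053  0.0095] [ 0.333   0.0065 -0.0009]
130 [0.5691 0.3604 0.0501] 1.1797334681818485 [ 0.4285 -0.0313  1.1797]
153 [0.5705 0.3051 0.0581] 1.1797334681818485 [ 0.4285 -0.0313  1.1797]
94 [0.5722 0.2209 0.0491] 1.1797334681818485 [ 0.4285 -0.0313  1.1797]
69 [ 0.5699 -0.0487  0.0413] 0.04749405064361012 [ 0.5717 -0.0487  0.0428]
king base by plane [[0.5714 0.3095 0.016 ]]
target sq [[0.515  0.3071 0.014 ]]
```

```bash
cat >> h.py <<'E'
TH=np.radians(-3.25); SC=np.array([0.510,-0.0267])
SX=np.array([np.cos(TH),np.sin(TH)]); SY=np.array([-np.sin(TH),np.cos(TH)])
def ori(yaw,sgn=1):
    z=sgn*np.array([np.cos(yaw),np.sin(yaw),0]); y=np.array([0,0,-1.]); return np.c_[np.cross(y,z),y,z]
E
python3 - <<'E'
from h import *
from bench import env
np.set_printoptions(precision=3,suppress=True)
for s in (1,-1):
  for p in [SC-.078*SY,SC,SC+.078*SY,(.43,-.38),(.56,-.325),(.43,-.27),(.515,.307),(.573,-.0484)]:
    for z in (.05,.22): print(s,np.round(p,3),z,env.inverse_kinematics([*p,z],ori(TH,s)))
print(env.inverse_kinematics([.573,-.0484,.22],ori(TH+np.pi/2)),env.inverse_kinematics([.573,-.0484,.22],ori(TH-np.pi/2)))
E
```

```text
1 [ 0.506 -0.105] 0.05 [-0.458 -0.081 -0.467  1.184  0.     1.17 ]
1 [ 0.506 -0.105] 0.22 [-0.458 -0.157 -0.225  1.502  0.     1.17 ]
1 [ 0.51  -0.027] 0.05 [-0.309 -0.099 -0.484  1.185  0.     1.319]
1 [ 0.51  -0.027] 0.22 [-0.309 -0.174 -0.241  1.504  0.     1.319]
1 [0.514 0.051] 0.05 [-0.154 -0.079 -0.465  1.184  0.     1.473]
1 [0.514 0.051] 0.22 [-0.154 -0.154 -0.223  1.502  0.     1.473]
1 [ 0.43 -0.38] 0.05 [-0.952  0.095 -0.291  1.185  0.     0.676]
1 [ 0.43 -0.38] 0.22 [-0.952  0.02  -0.056  1.495  0.     0.676]
1 [ 0.56  -0.325] 0.05 [-0.727  0.31  -0.048  1.213  0.     0.9  ]
1 [ 0.56  -0.325] 0.22 [-0.727  0.246  0.189  1.513  0.     0.9  ]
1 [ 0.43 -0.27] 0.05 [-0.819 -0.108 -0.493  1.186  0.     0.809]
1 [ 0.43 -0.27] 0.22 [-0.819 -0.183 -0.249  1.505  0.     0.809]
1 [0.515 0.307] 0.05 [ 0.32   0.17  -0.209  1.192  0.     1.947]
1 [0.515 0.307] 0.22 [0.32  0.098 0.025 1.498 0.    1.947]
1 [ 0.573 -0.048] 0.05 [-0.312  0.098 -0.287  1.185  0.     1.316]
1 [ 0.573 -0.048] 0.22 [-0.312  0.023 -0.052  1.495  0.     1.316]
-1 [ 0.506 -0.105] 0.05 [-0.458 -0.081 -0.467  1.1
[... 409 characters left out ...]
   -2.466]
-1 [ 0.43 -0.38] 0.22 [-0.952  0.02  -0.056  1.495  0.    -2.466]
-1 [ 0.56  -0.325] 0.05 [-0.727  0.31  -0.048  1.213  0.    -2.241]
-1 [ 0.56  -0.325] 0.22 [-0.727  0.246  0.189  1.513  0.    -2.241]
-1 [ 0.43 -0.27] 0.05 [-0.819 -0.108 -0.493  1.186  0.    -2.333]
-1 [ 0.43 -0.27] 0.22 [-0.819 -0.183 -0.249  1.505  0.    -2.333]
-1 [0.515 0.307] 0.05 [ 0.32   0.17  -0.209  1.192  0.    -1.194]
-1 [0.515 0.307] 0.22 [ 0.32   0.098  0.025  1.498  0.    -1.194]
-1 [ 0.573 -0.048] 0.05 [-0.312  0.098 -0.287  1.185  0.    -1.826]
-1 [ 0.573 -0.048] 0.22 [-0.312  0.023 -0.052  1.495  0.    -1.826]
[-0.312  0.023 -0.052  1.495  0.    -0.255] [-0.312  0.023 -0.052  1.495  0.     2.887]
```

Run:
```python
from h import *
from bench import env
p=SC-.078*SY
env.reach([*p,.27],ori(TH)); print(env.current_time_s(),env.current_tool_pos())
f=env.grab_frame("wrist"); pickle.dump(f,open("pics/w1.pkl","wb")); crop(f,0,0,640,480,1,"w1")
q=proj(f,[[*(SC+k*.078*SY),.006] for k in(-1,0,1)]); print(q)
print(proj(f,[[*p,.116],[*SC,.116],[.573,-.0484,.039]]))
```

```text
2.05 [ 0.5054998  -0.1053653   0.26987288]
[[319.35085702 196.86014035]
 [319.22746551 123.79089099]
 [319.09799139  43.43775716]]
[[318.94515234 222.2235511 ]
 [318.73816263 121.40722265]
 [384.88232793 142.63973795]]
```

View pics/w1.png

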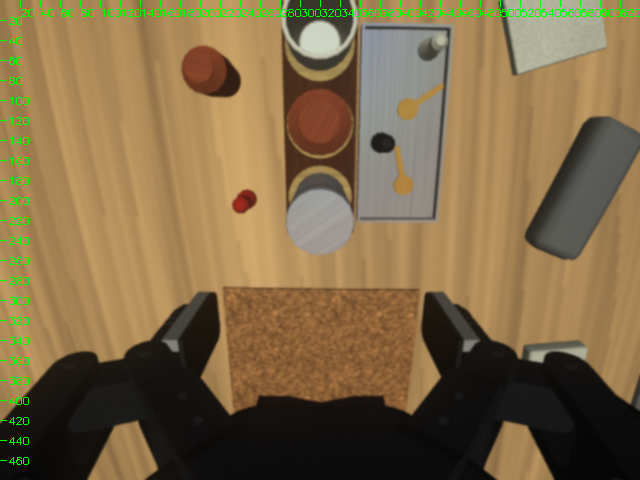

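The wrist view matches the predictions within about 1 px: caddy top at (320,222), vase at (320,122). The pawn at (382,143) is about 2 mm nearer the robot than I measured. Now I'll move the caddy.

```bash
cat >> h.py <<'E'
from bench import env
HI=.25
def pick(p,zg,hi=HI,yaw=TH,o=.085):
    p=np.array(p)
    env.reach([*p,hi],ori(yaw)); 
    if env.current_opening()<o-.003 or env.current_opening()>o+.003: env.set_gripper(o)
    z=zg+.006
    env.movel([*p,z+.04],.3); env.movel([*p,z],.12)
    env.set_gripper(0.0); print("grip",env.current_opening(),env.current_tool_pos())
    env.movel([*p,z+.03],.12); env.movel([*p,hi],.3)
    print("lifted",env.current_opening(),env.current_contact_force(),env.current_time_s())
def place(p,zg,hi=HI,yaw=TH,o=.085):
    p=np.array(p); z=zg+.006
    env.reach([*p,hi],ori(yaw))
    env.movel([*p,z+.02],.25); env.movel([*p,z+.004],.08)
    hit=env.movel([*p,z-.001],.02,threshold=3); print("down",hit,env.current_tool_pos(),z)
    env.set_gripper(o); env.dwell(.1)
    env.movel([*p,z+.04],.15); env.movel([*p,hi],.3)
    print("placed",env.current_opening(),env.current_time_s())
def snap(n,tag):
    f=env.grab_frame(n); pickle.dump(f,open(f"pics/{tag}.pkl","wb")); return f
D0={"caddy":SC-.078*SY,"vase":SC,"bowl":SC+.078*SY}
M0={"caddy":np.array([.43,-.38]),"vase":np.array([.56,-.325]),"bowl":np.array([.43,-.27])}
G={"caddy":.080,"vase":.078,"bowl":.068}
E
python3 - <<'E'
from h import *
pick(D0["caddy"],G["caddy"])
f=snap("wrist","w2"); crop(f,0,0,640,480,1,"w2")
E
```

```text
grip 0.05493447251657441 [ 0.50603269 -0.10488294  0.08730465]
lifted 0.05480064506941201 [ 0.55204494  0.36570716 -3.15605879] 4.7917
```

View pics/w2.png

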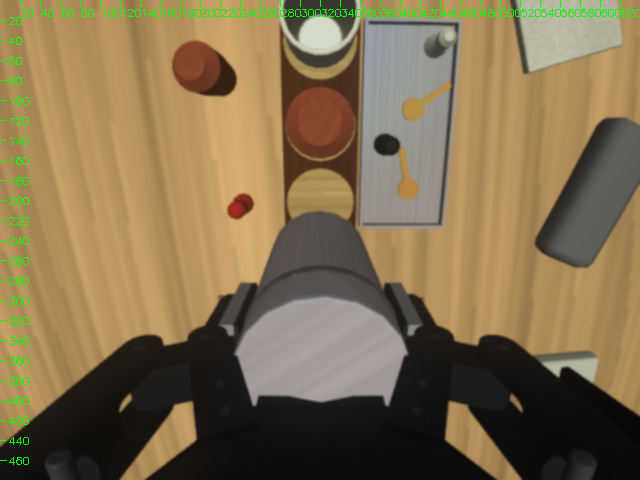

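The caddy is held upright and its disc shows at (320,197). Placing it on the mat.

Run:
```python
from h import *
place(M0["caddy"],G["caddy"]-.002)
f=snap("scene","s2"); crop(f,60,170,400,425,2,"s2")
```

```text
down True [ 0.43001265 -0.38053477  0.08510309] 0.084
placed 0.08508459561693808 8.775
```

View pics/s2.png

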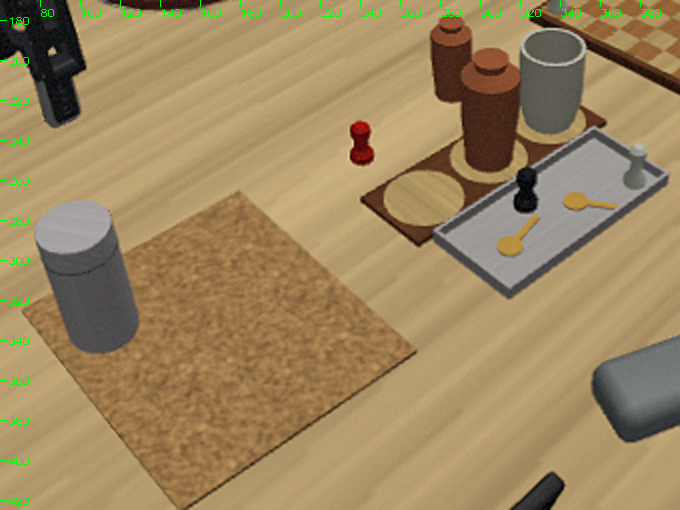

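The caddy stands upright on the mat, base at scene px ~(110,340), with margin to the edge. Vase and bowl next.

Run:
```python
from h import *
pick(D0["vase"],G["vase"])
place(M0["vase"],G["vase"]-.002)
pick(D0["bowl"],G["bowl"])
f=snap("wrist","w3"); crop(f,0,0,640,480,1,"w3")
place(M0["bowl"],G["bowl"]-.002)
# view from over the tray
env.reach([.50,-.06-.12,.27],ori(TH)); 
f=snap("wrist","w4"); crop(f,0,0,640,480,1,"w4")
f=snap("scene","s4"); crop(f,60,170,400,425,2,"s4")
print(env.current_time_s())
```

```text
grip 0.050546511295675514 [ 0.51048666 -0.0268825   0.08530313]
lifted 0.05021290269064988 [ 0.70743189 -0.30235465 -3.91844102] 12.65
down True [ 0.56038266 -0.3254565   0.08331409] 0.082
placed 0.08449041518687453 16.6917
grip 0.05868666960263403 [0.51511811 0.05107758 0.07563443]
lifted 0.05871676170154639 [ 0.46118642 -0.09491197 -1.42213117] 20.5917
down True [ 0.43038771 -0.27049993  0.07367841] 0.07200000000000001
placed 0.08496526080506699 24.7917
25.425
```

View pics/w4.png

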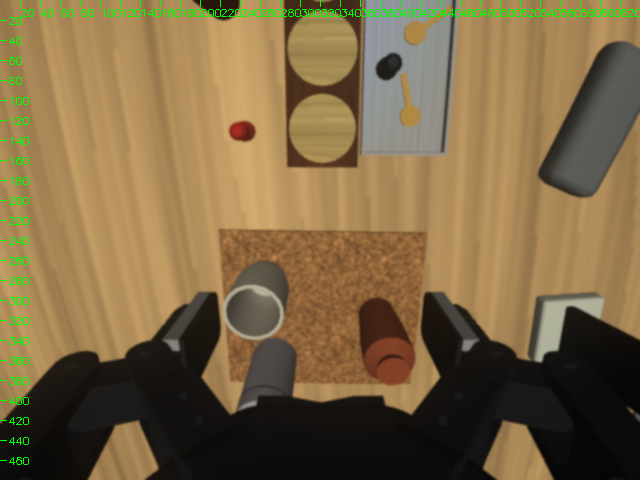

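View pics/s4.png

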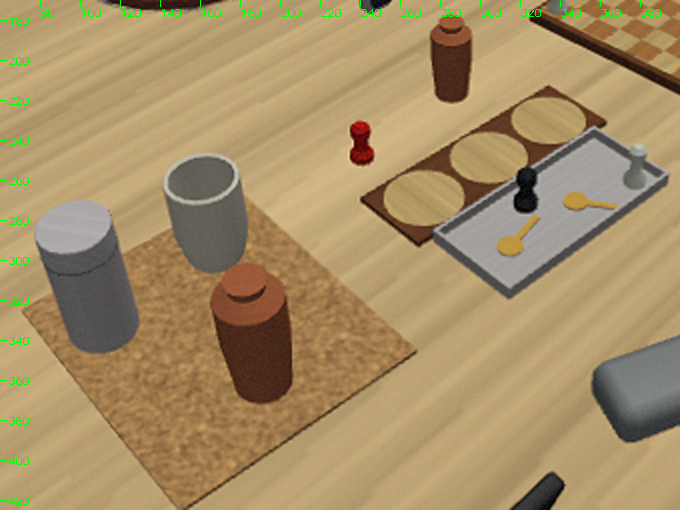

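All three stand upright on the mat, and the three discs and the pawn are clear. Next a closer look at the pawn, then at the board square, both with the wrist camera.

Run:
```python
from h import *
env.reach([.515,.307-.10,.26],ori(TH)); f=snap("wrist","w5"); crop(f,180,0,460,300,2,"w5")
C=np.array([.5027,.2913]); t=np.radians(1.65); R=np.array([[np.cos(t),-np.sin(t)],[np.sin(t),np.cos(t)]])
print("pred centre of squares",[(C+R@[x,y]).round(4).tolist() for x,y in((.014,.014),(.07,.014))], proj(f,[[*(C+R@[x,y]),.014] for x,y in((.014,.014),(.07,.014))]))
env.reach([.54,-.12-.03,.25],ori(TH)); f=snap("wrist","w6"); crop(f,240,0,460,220,3,"w6"); print(env.current_time_s())
print(proj(f,[[.5715,-.0487,.039]]),proj(f,[[*(SC+k*.078*SY),.006] for k in(-1,0,1)]))
```

```text
pred centre of squares [[0.5163, 0.3057], [0.5723, 0.3073]] [[314.25409725 101.67105779]
 [370.83674398  96.71667856]]
28.3083
[[347.88626241  96.00324844]] [[283.04650237 160.33831962]
 [281.05106313  79.14307655]
 [279.19001235  -9.56021234]]
```

View pics/w5.png

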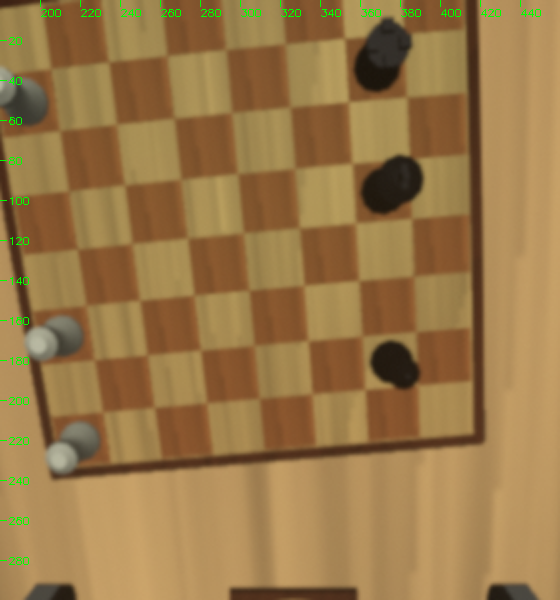

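View pics/w6.png

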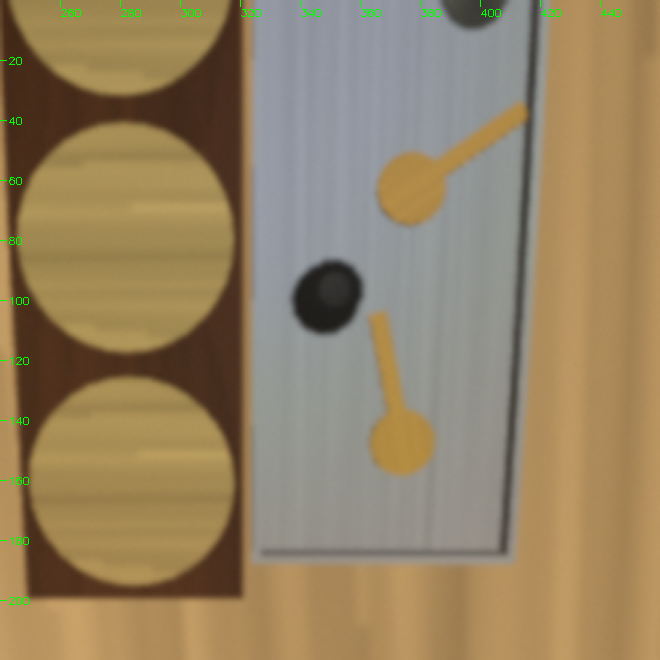

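Run:
```python
from h import *
from scipy.optimize import minimize
np.set_printoptions(precision=4,suppress=True)
a=np.linspace(0,2*np.pi,40)
def sil(f,x,y,box):
    m=np.zeros((480*4,640*4),np.uint8)
    for r,zz in((.011,(.003,.010)),(.009,(.030,.039)),(.006,(.041,.043)),(.006,(.010,.030))):
        P=np.array([[x+r*np.cos(t),y+r*np.sin(t),z] for z in zz for t in a])
        cv2.fillConvexPoly(m,cv2.convexHull((proj(f,P)*4+1.5).round().astype(np.int32)),255)
    return cv2.resize(m,(640,480),interpolation=cv2.INTER_AREA)[box]/255.
for n,box in(("w6",np.s_[75:125,325:364]),("w1",np.s_[125:162,362:394]),("top0",np.s_[215:238,318:340])):
    f=load(n); g=f["pixels"].max(2)[box].astype(float); bg=np.median(g); fg=np.percentile(g,3)
    obs=np.clip((bg-g)/(bg-fg),0,1)
    r=minimize(lambda p:((sil(f,p[0]/100,p[1]/100,box)-obs)**2).sum(),[57.2,-4.87],method="Nelder-Mead",options=dict(initial_simplex=[[57.2,-4.87],[57.6,-4.87],[57.2,-4.4]]))
    print(n,r.x/100,r.fun,obs.sum())
# discs by ellipse fit in w6
f=load("w6"); hsv=cv2.cvtColor(f["pixels"],cv2.COLOR_RGB2HSV)
m=((f["pixels"][:,:,0]>120)).astype(np.uint8); m[:,:240]=0;m[:,319:]=0; m[194:]=0
n,l,st,ce=cv2.connectedComponentsWithStats(m)
for i in range(1,n):
    if st[i,4]>2000:
        u=np.argwhere(l==i)[:,::-1].astype(float); print(st[i],"disc",onplane(f,u,.006).mean(0), "spread",np.ptp(onplane(f,u,.006),axis=0))
print(D0)
```

```text
w6 [ 0.5741 -0.0494] 21.09487768111339 428.9917355371901
w1 [ 0.5744 -0.0492] 16.58116749278954 375.46315883032617
top0 [ 0.5736 -0.0487] 5.999374425657145 102.30797773654916
[ 246   41   72   77 4345] disc [ 0.5103 -0.0264  0.006 ] spread [0.0696 0.0701 0.    ]
[ 250  126   68   68 3727] disc [ 0.506  -0.1043  0.006 ] spread [0.0695 0.0688 0.    ]
{'caddy': array([ 0.5056, -0.1046]), 'vase': array([ 0.51  , -0.0267]), 'bowl': array([0.5144, 0.0512])}
```

Disc centres agree within 0.5 mm. Silhouette fits put the pawn at (0.574, -0.049) in all three views. Now to fetch it.

Run:
```python
from h import *
Y=TH+np.pi/2
pick([.574,-.0491],.0345,hi=.20,yaw=Y,o=.045)
f=snap("wrist","w7"); crop(f,0,0,640,480,1,"w7")
f=snap("scene","s7"); crop(f,240,120,440,320,3,"s7")
```

```text
grip 0.015153291888797748 [ 0.57493555 -0.04939832  0.04200135]
lifted 0.015165386544355836 [-0.51944207  0.1385553  -1.6415429 ] 32.4333
```

View pics/w7.png

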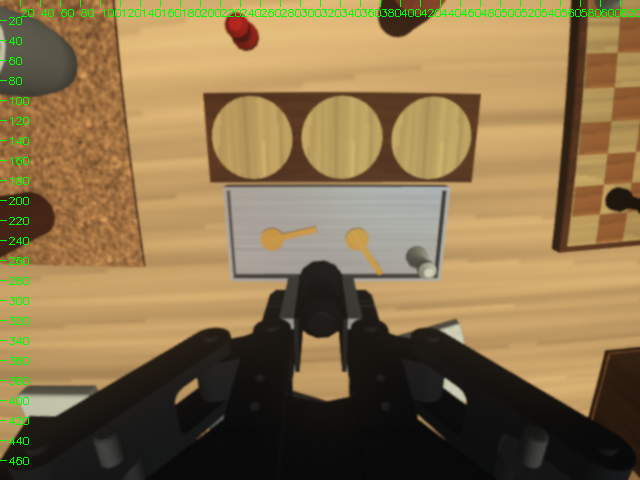

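View pics/s7.png

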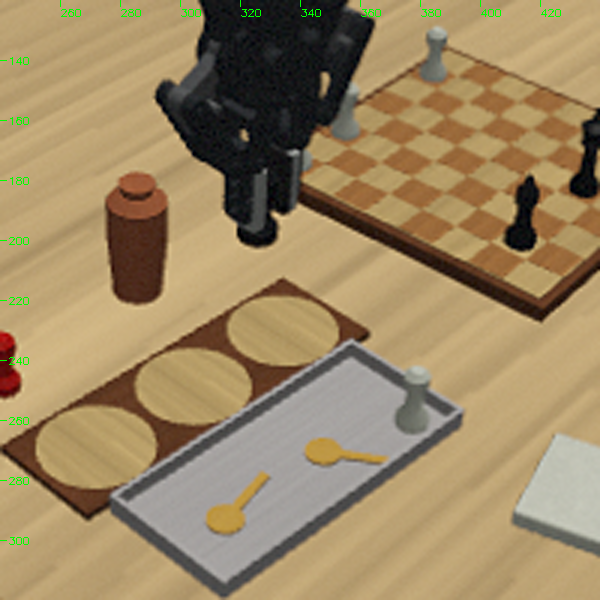

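The pawn is held upright, its base visible below the fingers at scene px (326,198). Placing it.

Run:
```python
from h import *
Y=TH+np.pi/2
place([.516,.306],.0345+.011,hi=.20,yaw=Y,o=.045)
env.reach([.515,.307-.10,.26],ori(TH)); f=snap("wrist","w8"); crop(f,180,0,460,300,2,"w8")
f=snap("scene","s8"); crop(f,320,120,490,240,4,"s8")
print(proj(f,[[.5163,.3057,.014]]))
```

```text
down True [0.51657966 0.30627233 0.05298344] 0.0515
placed 0.044849869508722204 36.5667
[[411.82239766 172.91025134]]
```

View pics/w8.png

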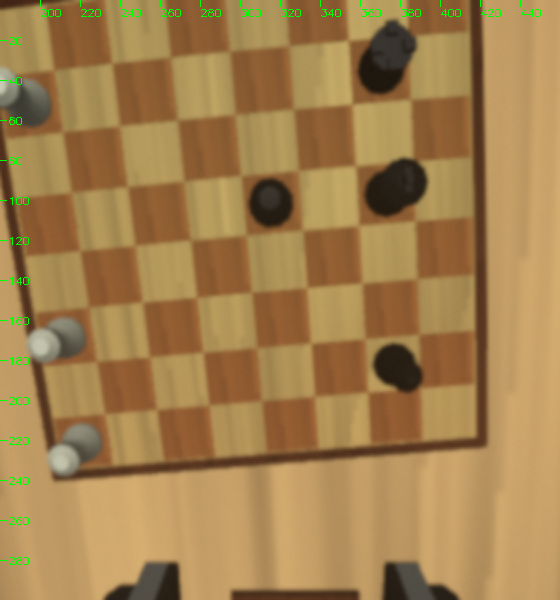

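View pics/s8.png

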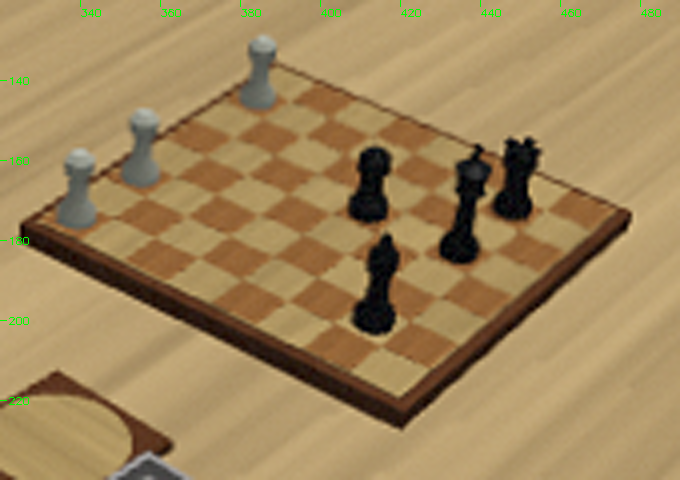

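The pawn stands on the dark square, wrist crop (271,203), with one empty square between it and the king. I'll check centring with a silhouette fit (no robot time used).

Run:
```python
from h import *
from scipy.optimize import minimize
np.set_printoptions(precision=4,suppress=True)
f=load("w8")
crop(f,285,70,405,140,6,"w8z")
a=np.linspace(0,2*np.pi,40); box=np.s_[82:120,298:334]
def sil(x,y):
    m=np.zeros((1920,2560),np.uint8)
    for r,zz in((.011,(.014,.021)),(.009,(.041,.050)),(.006,(.052,.054))):
        P=np.array([[x+r*np.cos(t),y+r*np.sin(t),z] for z in zz for t in a])
        cv2.fillConvexPoly(m,cv2.convexHull((proj(f,P)*4+1.5).round().astype(np.int32)),255)
    return cv2.resize(m,(640,480),interpolation=cv2.INTER_AREA)[box]/255.
g=f["pixels"].max(2)[box].astype(float); obs=(g<75)*1.
r=minimize(lambda p:((sil(p[0]/100,p[1]/100)-obs)**2).sum(),[51.6,30.6],method="Nelder-Mead",options=dict(initial_simplex=[[51.6,30.6],[52,30.6],[51.6,31]]))
print(r.x/100,r.fun,obs.sum(),sil(*r.x/100).sum())
# square corners by projecting the grid model
C=np.array([.5027,.2913]); t=np.radians(1.65); R=np.array([[np.cos(t),-np.sin(t)],[np.sin(t),np.cos(t)]])
P=[[*(C+R@[x,y]),.014] for x,y in((0,0),(.028,0),(.028,.028),(0,.028))]; print(proj(f,P),(proj(f,P)-[285,70])*6+2.5)
```

```text
[0.5161 0.3061] 51.209211841599384 393.0 456.0941176470588
[[303.0598 118.6527]
 [331.0893 116.2024]
 [328.9058  86.5037]
 [300.334   89.0575]] [[110.8589 294.4163]
 [279.0357 279.7144]
 [265.9349 101.5223]
 [ 94.5038 116.845 ]]
```

View pics/w8z.png

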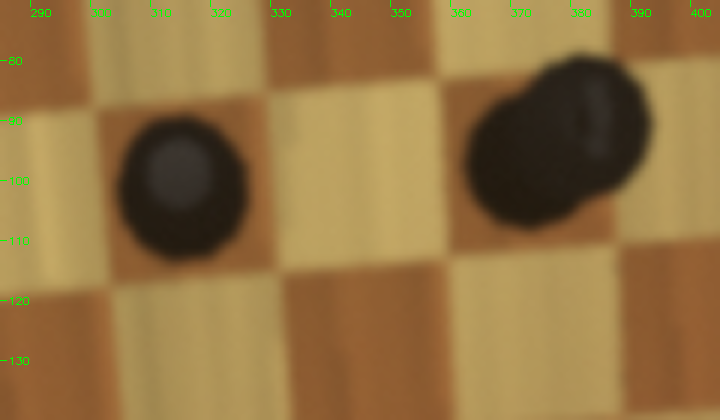

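The pawn is within about 1 mm of the square's middle. Now returning bowl, vase and caddy to their discs.

Run:
```python
from h import *
for n in("bowl","vase","caddy"):
    pick(M0[n],G[n]-.002); place(D0[n]+[.0003,.0002],G[n])
env.reach([*(SC+[.03,-.22]),.27],ori(TH)); env.set_gripper(.085)
f=snap("wrist","w9"); f=snap("top","top9"); crop(f,245,180,395,320,5,"top9")
f=snap("scene","s9"); crop(f,0,0,640,480,1,"s9"); print(env.current_time_s())
```

```text
grip 0.058779682839728654 [ 0.43047005 -0.27068294  0.07360193]
lifted 0.05893662903593618 [ 0.2245572   0.59246484 -2.70931941] 42.675
down True [0.51527735 0.05135467 0.0756167 ] 0.07400000000000001
placed 0.08511024897548783 46.8083
grip 0.050872006835050596 [ 0.56032246 -0.32551001  0.0834168 ]
lifted 0.05058939154443925 [ 0.25213981 -0.66595962 -4.11016995] 50.7083
down True [ 0.51083988 -0.02663394  0.08538223] 0.084
placed 0.08505372150220011 54.7333
grip 0.055101840603263966 [ 0.4302753  -0.38063983  0.08540492]
lifted 0.05502183530185052 [ 0.70442039  1.15564642 -2.52645798] 58.525
down True [ 0.50641247 -0.10459166  0.08741778] 0.08600000000000001
placed 0.08525454307188128 62.4417
63.45
```

View pics/top9.png

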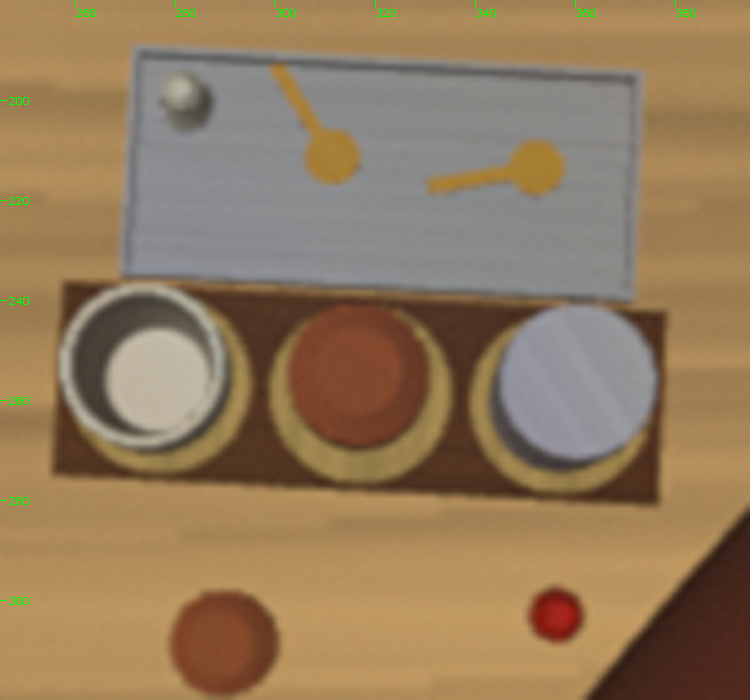

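View pics/s9.png

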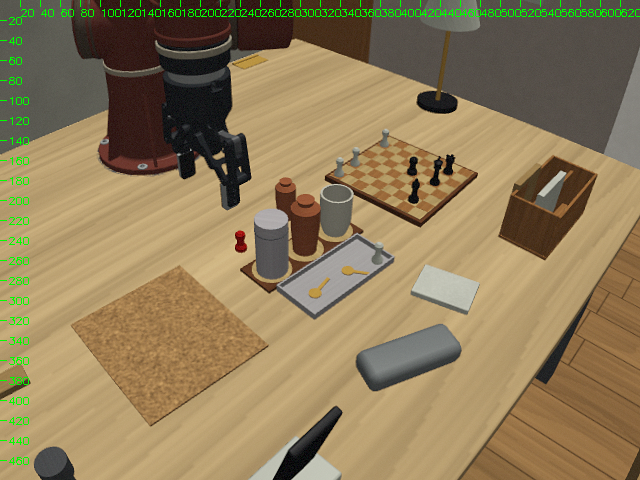

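The final top crop matches the starting one: bowl (143,367), vase (359,374), caddy (578,382), all within about 1 crop pixel (0.4 mm). The mat is empty, the pawn stands on its square, and the gripper is clear.

Run:
```python
from h import *
env.dwell(.5); print(env.current_contact_force(),env.current_time_s()); env.finish_job()
```

```text
[-0.17961762  0.0785384  -0.22564405] 63.95
the job is handed in; nothing more can be done
```

The job is done in the order asked and handed in at about 64 s of the 134 s allowed. I cleared the caddy, vase and bowl onto the mat, moved the black pawn to its square, then put all three back on their own discs.

- **Pawn:** it stands upright two squares in front of the king with one empty square between. The last fit put it within about 1 mm of the square's middle.
- **Caddy, bowl and vase:** all upright, and the final top view matches the starting one to about 0.5 mm. The mat is empty and the gripper was touching nothing.
- **Disagreements:**
  - The task says the king is on the third rank from the far edge, but the pictures show it on the second. I placed the pawn relative to the king itself.
  - My projected board grid was about 1.3 mm off the square's edges in the wrist view.

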